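# Rake scattered cuticle pushers into a parallel row

### The job

Pick up the blue-handled rake and, with its tines down on the tray floor behind the three scattered cuticle pushers, draw them toward the sprung blue stop bar until they lie parallel, side by side against it; press the row home gently, with about 6 N (never more than 12 N on a pusher, and do not bear hard on the tray, 25 N at most), and hold that for a moment. Then stand the rake upright back on its black mat as it stood, leaving the row in order. Move the pushers with the rake only, not with the fingers, and do not disturb the oil dropper or the white cup.

Things in the scene. Friction and masses are not known exactly. Their poses are not given: they have to be found in the camera images.
- tray: Shallow dark-rimmed tray with a brown liner, fixed, 206 (x) x 263 (y) x 15 mm. Origin: centre of its underside; z up; its y axis runs roughly away from the robot, x along the short side. Floor 4 mm above the origin, rim walls 4 mm thick; the inside spans x +-98, y +-127 mm. A stop bar stands across its near (-y) end, see bar_zone.
- bar_zone (a point): Fixed point of the tray, on its floor at x = 0, y = -74 mm. A blue stop bar, 170 mm long (x), top 14 mm over the tray's origin, lies near here in a clamp on the rims (34 mm high at the rims). The clamp is set elsewhere each time and not reported: the bar's +y face is within 28 mm of here in y. The bar is sprung: yields to -y 1 mm per 3 N, 5 mm at most; the clamp stays.
- rake: Hand rake standing on its tines. Origin: centre of the tines' feet; z up along the handle. Head: white comb 112 mm long (its y), 18 mm deep (x), nine blunt tines 18 mm high, 16 mm deep, 7 mm gaps; the head's top is 28 mm above the feet. Handle: upright blue paddle, 28 to 82 mm above the feet, 16 mm thick (x), 30 mm wide (y). 0.1 to 0.2 kg.
- mat: Flat black rubber mat, fixed, 44 (x) x 130 (y) x 6 mm, on which the rake stands at the start with its head along the mat's y axis. Origin: centre of the underside.
- pusher_1: Double-ended steel cuticle pusher, a straight rod lying flat in the tray, roughly along the tray's x axis. 155 mm long (its own y axis), 8 mm thick and high, 19 g; the shaft that makes contact is 124 mm long. Origin: middle of the underside. Three alike, in any order; they start with origins between y = -24 and +68 mm in the tray.
- pusher_2: Double-ended steel cuticle pusher, a straight rod lying flat in the tray, roughly along the tray's x axis. 155 mm long (its own y axis), 8 mm thick and high, 19 g; the shaft that makes contact is 124 mm long. Origin: middle of the underside. Three alike, in any order; they start with origins between y = -24 and +68 mm in the tray.
- pusher_3: Double-ended steel cuticle pusher, a straight rod lying flat in the tray, roughly along the tray's x axis. 155 mm long (its own y axis), 8 mm thick and high, 19 g; the shaft that makes contact is 124 mm long. Origin: middle of the underside. Three alike, in any order; they start with origins between y = -24 and +68 mm in the tray.
- oil_dropper: Small brown dropper bottle, 34 mm wide, 102 mm high, loose, behind the mat. Bystander. Origin: centre of the underside.
- cup_white: Small white cup, 42 mm wide, 32 mm high, loose, in front of the mat. Bystander. Origin: centre of the underside.

How it is judged:
By the outcome, as a careful person would: the job done as asked, in the order asked, and still so for the second after the job is handed in, with the robot touching nothing.
It also fails if it takes over 67 s, if anything falls off the work surface, if the arm or the gripper's body presses on something with over 40 N, if the wrist force passes 120 N, or if a joint passes its speed limit or range.

### The arm

A 7-joint arm with a two-finger parallel gripper is mounted at the origin on a cart in front of the work surface, level with it; the furniture and walls round the work are solid. World frame = base frame: x ahead of the robot, y to its left, z up, the work surface at z = 0. Lengths are in mm, angles in rad, forces in N, time in s.
With the tool pointing down it reaches from about 400 to 875 mm from the base axis. Payload 4.4 kg.
Tool frame: the origin (TCP) lies at the very end of the fingers, on their centre line; the grasp point (between the pads) lies 19 mm behind it; z points along the fingers, y is the line along which they close (so a half turn about z gives the same grasp; the last joint's range is limited). The gripper opens to 85 mm and grips with 20 to 120 N. Pads are 22 mm wide; open, the fingers measure 114 mm over their backs; the gripper's body (76 mm by 85 mm) begins 54 mm behind the grasp point. The pads swing forward as they close: fully open they stand 13 mm farther back than shut.
Start: joints at [1.108, 0.628, 0.038, 1.517, -0.027, 0.996, -0.02], TCP at [251.233, -599.5, 231.313] pointing down, gripper open.
Joint ranges: [-3.06, 3.06], [-0.37, 2.12], [-1.25, 1.32], [0.18, 2.47], [-1.1, 4.24], [0.23, 1.98], [-2.94, 2.94]. Speed limits (rad/s): [2.57, 2.57, 3.14, 3.14, 3.14, 3.14, 3.14].

### API

Orientations are given as [roll, pitch, yaw] about the fixed x, y, z axes, in that order (R = Rz(yaw) Ry(pitch) Rx(roll)).
In Python, from cell import read_state, get_image, camera_info, finish_job gives the robot as it stands.
- The arm moves only by the tool play_rows, never from a script. Its argument "deltas" is one flat list of numbers, 7 for each row, row after row: the shift along the tool's x, y, z in mm, then the turn, a rotation vector about the tool's x, y, z in rad, then the opening, from 0 (shut) to 1 (fully open). In form: [dx, dy, dz, ax, ay, az, grip, dx, dy, dz, ax, ay, az, grip, ...]. A call has 1 to 10 rows; each row is the pose to reach, as a shift and turn from the pose commanded when the call began, along the tool's axes at that moment; what a row does not reach only later rows make up. A row lasts 1/8 s, in which the tool goes at most 62.5 mm and 10.7 degrees, less where a joint would pass 70% of its speed; a pose out of reach is approached as far as the arm can. A call with a gripper value outside its range is refused whole. The fingers move at their own pace and stop on an object; the grip force is fixed at half the most. Time passes only in rows, so rows that repeat a pose let the fingers close. It gives the time, the measured TCP pose, the force, the opening and the grip force at its end, in the units of the state.
- read_state(): the state, without advancing time (a new reading comes with each control period).
- get_image(name): name is "scene" or "top" or "wrist"; returns the picture (384x512x3 uint8, red, green, blue); there is no depth.
- camera_info(name): a dict with "fx", "fy", "cx", "cy" (pixels), "distortion" ([k1, k2, p1, p2, k3] as OpenCV has them; the pictures are not rectified), "T" (4x4, takes a point from camera to world coordinates). Camera axes: x right, y down, z forward; pixel columns grow to the right and rows downward; lengths in mm; the calibration is good to about 2 mm. A picture is of the moment at which its call begins: read the wrist's pose just before it. camera_info takes no time and is no camera call; for the wrist camera it gives the pose at the moment of the call.
- finish_job(): hands the job in; it is judged then, once.
The state is a dict: "clock": time; "qpos": joint angles; "qd": joint speeds; "tau": joint torques, N m; "eef_pos": TCP position; "tool_rot": TCP orientation; "force": force on the tool from outside, world axes, zero at the start; "torque": the same for the moment, N m; "width": finger opening in mm; "gripper_force": force on a finger pad.
Only numpy, scipy, OpenCV 4.12 (cv2) and the standard library are available. Lean on these libraries where they do the work, as an engineer would, in place of code of your own. Each camera call takes 0.05 s, during which the arm holds its last target. There are 200 camera calls.

## Working session

There is one attempt and no reset: what is moved stays moved. The work goes in short steps, Python scripts to look and compute and a tool call to move; the robot and the scene stay as the last step left them, time stands still between calls to the robot, and variables do not carry over. Pictures are saved under pics/ and viewed, at most 12 in all, crops included, and the job is handed in when it is done.

Besides the shell and the picture viewer there is one more tool, called after "Request:" as name(argument=value, ...), one argument or row to a line, values as JSON. play_rows: Moves the arm, as the interface text tells. Its arguments: {"type":"object","properties":{"deltas":{"type":"array"}},"required":["deltas"]}

```bash
ls; mkdir -p pics
python3 - <<'E'
from cell import *
import cv2, json
s=read_state(); print({k:s[k] for k in('clock','eef_pos','tool_rot','force','width')})
for n in('scene','top'):
    im=get_image(n); cv2.imwrite(f'pics/{n}0.png',im[:,:,::-1]); c=camera_info(n); print(n,c)
E
```

```text
pics
{'clock': 0.0, 'eef_pos': array([ 250.97753783, -598.91447894,  230.38430397]), 'tool_rot': array([-3.13968778e+00,  3.47308878e-05,  3.96798202e-01]), 'force': array([0.5320973 , 0.54937279, 0.49428847]), 'width': 85.41507190843974}
scene {'fx': 468.0190465448778, 'fy': 468.0190465448778, 'cx': 250.21249972606554, 'cy': 196.9156235824444, 'distortion': array([-0.09138456,  0.        ,  0.        ,  0.        ,  0.        ]), 'T': array([[-4.45859209e-01, -6.84939839e-01,  5.76252533e-01,
         7.41731061e+01],
       [-8.95056922e-01,  3.47696852e-01, -2.79249002e-01,
         4.30899102e+02],
       [-9.09242524e-03, -6.40284558e-01, -7.68083988e-01,
         7.43973233e+02],
       [ 0.00000000e+00,  0.00000000e+00,  0.00000000e+00,
         1.00000000e+00]])}
top {'fx': 486.98821953777474, 'fy': 486.98821953777474, 'cx': 242.58823872498928, 'cy': 194.20001757363744, 'distortion': array([0.02154342, 0.        , 0.        , 0.        , 0.        ]), 'T': array([[ 2.77602115e-02, -9.81837556e-01,  1.87681603e-01,
         4.27394979e+02],
       [-9.99461289e-01, -3.05506553e-02, -1.19911804e-02,
         1.65241231e+02],
       [ 1.75071872e-02, -1.87247620e-01, -9.82156722e-01,
         9.04465092e+02],
       [ 0.00000000e+00,  0.00000000e+00,  0.00000000e+00,
         1.00000000e+00]])}
```

View pics/scene0.png

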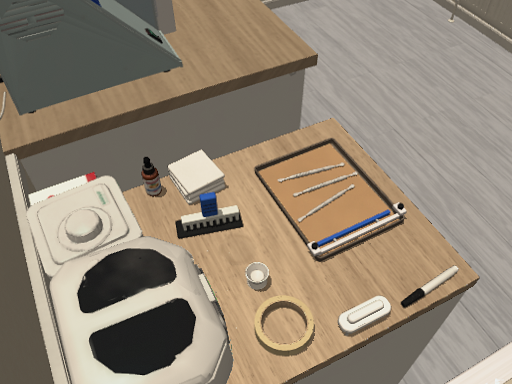

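View pics/top0.png

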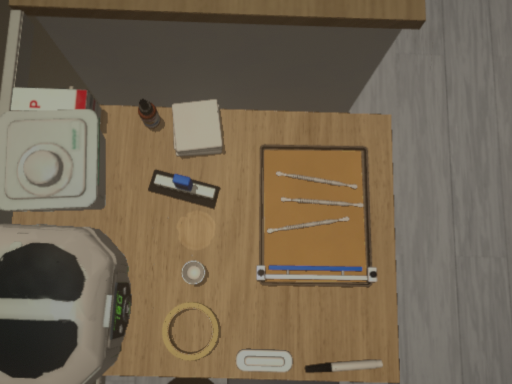

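The scene view shows the rake at (209,215) on its mat and the tray centred at about (328,195), with three pushers and the blue bar at its near end. In the top view the rake is at (183,188), the pushers are at (316,180), (321,202) and (308,225), and the bar is at (315,268).

```bash
cat > h.py <<'E'
from cell import *
import cv2, numpy as np
def shot(n,f=None):
    c=camera_info(n); im=get_image(n)
    if f: cv2.imwrite(f'pics/{f}.png',im[:,:,::-1])
    return im,c
def ray(c,px,z):
    px=np.array(px,float).reshape(-1,1,2)
    K=np.array([[c['fx'],0,c['cx']],[0,c['fy'],c['cy']],[0,0,1]])
    u=cv2.undistortPoints(px,K,c['distortion']).reshape(-1,2)
    d=np.c_[u,np.ones(len(u))]@c['T'][:3,:3].T; o=c['T'][:3,3]
    z=np.broadcast_to(z,len(d))
    return (o+d*((z-o[2])/d[:,2])[:,None])[:,:2]
def blobs(m,amin,roi=None):
    m=m.astype(np.uint8)
    if roi: k=np.zeros_like(m);k[roi[1]:roi[3],roi[0]:roi[2]]=1;m=m*k
    cs,_=cv2.findContours(m,cv2.RETR_EXTERNAL,cv2.CHAIN_APPROX_NONE)
    return [x for x in sorted(cs,key=cv2.contourArea,reverse=True) if cv2.contourArea(x)>=amin]
def rect(c,cnt,z):
    """min-area rectangle in world on plane z: centre, long, short, angle of long axis (deg)"""
    (x,y),(w,h),a=cv2.minAreaRect(ray(c,cnt.reshape(-1,2),z).astype(np.float32))
    if w<h: w,h,a=h,w,a+90
    return np.round([x,y,w,h,(a+90)%180-90],1)
def hsv(im): return cv2.split(cv2.cvtColor(im,cv2.COLOR_RGB2HSV))
E
python3 - <<'E'
from h import *
im,c=shot('top'); H,S,V=hsv(im)
blue=(H>105)&(H<130)&(S>120)
for b in blobs(blue,20): print('blue',b.reshape(-1,2).mean(0),rect(c,b,14),rect(c,b,88))
dark=(V<60)
for b in blobs(dark,150,(140,130,400,300)): print('dark',b.reshape(-1,2).mean(0),rect(c,b,6),rect(c,b,15))
push=(S<110)&(V>90)
for b in blobs(push,30,(266,152,364,262)): print('push',b.reshape(-1,2).mean(0),rect(c,b,9))
im,c=shot('scene'); H,S,V=hsv(im)
blue=(H>105)&(H<130)&(S>120)
for b in blobs(blue,20,(180,180,512,384)): print('Sblue',b.reshape(-1,2).mean(0),rect(c,b,14),rect(c,b,88))
E
```

```text
blue [315.24864865 267.72432432] [465.9  19.3 167.    6.1 -89.4] [462.7  31.5 153.1   5.6 -89.4]
blue [181.24390244 179.53658537] [621.7 270.1  30.1  15.2  77.5] [605.5 261.3  27.6  13.9  77.5]
dark [180.47511312 189.75565611] [606.6 265.2 126.4  40.   76. ] [604.8 264.2 125.1  39.6  76. ]
push [307.51190476 224.24404762] [545.8  31.5 155.1   8.6 -79.5]
push [322.         201.68823529] [588.7   5.5 154.    8.8  87.3]
push [316.25454545 179.41818182] [631.2  15.8 154.9   8.8  81.8]
Sblue [208.30882353 204.02941176] [643.6 248.4  59.5  31.3 -16.3] [585.9 266.9  53.4  28.1 -16.3]
Sblue [353.23489933 227.62416107] [462.7  20.3 169.6   9.9 -89.2] [423.3  61.9 152.4   8.9 -89.2]
```

Request:
play_rows(
  deltas=[659, -658, 0, 0, 0, -0.93, 1, 659, -658, 0, 0, 0, -0.93, 1, 659, -658, 0, 0, 0, -0.93, 1, 659, -658, 0, 0, 0, -0.93, 1, 659, -658, 0, 0, 0, -0.93, 1, 659, -658, 0, 0, 0, -0.93, 1, 659, -658, 0, 0, 0, -0.93, 1, 659, -658, 0, 0, 0, -0.93, 1, 659, -658, 0, 0, 0, -0.93, 1, 659, -658, 0, 0, 0, -0.93, 1],
)

```text
clock: 1.45
eef_pos: [489.1, -19.6, 231.5]
tool_rot: [3.141, 0.0, 1.326]
force: [0.9, -1.7, -0.2]
width: 85.2
gripper_force: 0.0
```

```bash
cat >> h.py <<'E'
from scipy.spatial.transform import Rotation as R
def delta(pos,yaw,st=None,base=None):
    """tool-frame shift & turn from base pose (pos,yaw; default measured) to a downward tool at pos, yaw(rad)"""
    if base is None: s=read_state(); p=s['eef_pos'];r=R.from_euler('xyz',s['tool_rot'])
    else: p=np.array(base[0],float);r=R.from_euler('xyz',[np.pi,0,base[1]])
    t=R.from_euler('xyz',[np.pi,0,yaw])
    return np.round(r.inv().apply(np.array(pos)-p),1),np.round((r.inv()*t).as_rotvec(),3)
E
python3 - <<'E'
from h import *
s=read_state(); print(s['eef_pos'],s['tool_rot'],s['qpos'],s['clock'])
print(delta([605,262,230],np.radians(76)))
E
```

```text
[489.11593825 -19.59187212 231.45089834] [3.14096811e+00 2.20730717e-04 1.32640570e+00] [ 0.19111146  0.41163448 -0.28867005  1.94855041  0.15962566  0.80254752
 -0.43035067] 1.45
(array([301.3,  44.3,   1.4]), array([ 0.001,  0.   , -0.   ]))
```

Request:
play_rows(
  deltas=[301, 44, 0, 0, 0, 0, 1, 301, 44, 0, 0, 0, 0, 1, 301, 44, 0, 0, 0, 0, 1, 301, 44, 0, 0, 0, 0, 1, 301, 44, 0, 0, 0, 0, 1, 301, 44, 0, 0, 0, 0, 1, 301, 44, 0, 0, 0, 0, 1],
)

```text
clock: 2.33
eef_pos: [603.6, 259.4, 230.7]
tool_rot: [-3.141, 0.002, 1.327]
force: [0.3, -0.6, -0.3]
width: 85.4
gripper_force: 0.0
```

Run:
```python
from h import *
s=read_state(); print(s['eef_pos'],s['tool_rot'],s['qpos'],s['clock'])
im,c=shot('wrist','w1'); print(c['T'].round(2),c['fx'])
H,S,V=hsv(im)
blue=(H>105)&(H<130)&(S>120)
for b in blobs(blue,50): print('blue',b.reshape(-1,2).mean(0),rect(c,b,88))
```

```text
[603.58082988 259.35090341 230.68679059] [-3.14100197e+00  1.76351678e-03  1.32679922e+00] [-0.28900498  0.65189083 -0.27770608  1.48895382  0.1963071   1.02975093
 -0.85819853] 2.325
[[ 9.7000e-01 -2.3000e-01 -6.0000e-02  6.1862e+02]
 [-2.4000e-01 -9.4000e-01 -2.5000e-01  3.2172e+02]
 [-0.0000e+00  2.6000e-01 -9.7000e-01  3.7269e+02]
 [ 0.0000e+00  0.0000e+00  0.0000e+00  1.0000e+00]] 296.05182303415944
blue [258.40659341 171.42857143] [606.4 264.2  33.   16.9  76. ]
blue [192.81538462 309.75384615] [497.3 127.6  40.4   6.1 -89.2]
```

View pics/w1.png

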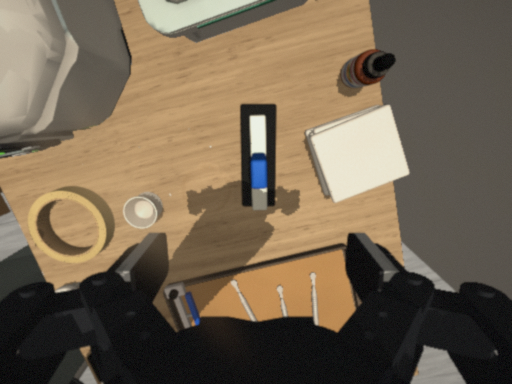

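The wrist view shows the rake handle at (258,171) on the mat, the paper stack to its right and the dropper at (370,68). Nothing blocks the fingers.

Request:
play_rows(
  deltas=[0, 0, 0, 0, 0, 0, 0.7, 0, 0, 0, 0, 0, 0, 0.7],
)

```text
clock: 2.62
eef_pos: [604.1, 259.0, 231.7]
tool_rot: [3.141, 0.0, 1.325]
force: [-0.3, -0.6, 0.2]
width: 60.1
gripper_force: 0.0
```

Run:
```python
from h import *
s=read_state(); print(s['eef_pos'],s['tool_rot'],s['clock'])
im,c=shot('wrist')
H,S,V=hsv(im)
blue=(H>105)&(H<130)&(S>120)
b=blobs(blue,50)[0]; print('blue',rect(c,b,88))
d=(V<50)
for b in blobs(d,300,(225,90,295,225)): print('mat',rect(c,b,6), b.reshape(-1,2).min(0),b.reshape(-1,2).max(0))
p=np.array(rect(c,blobs(blue,50)[0],88))
print(delta([606,262.7,41],np.radians(76)))
im,c=shot('top')
print('tray edge x far, near, y', ray(c,[[315,146],[315,150],[315,284],[260,200],[370,200]],15).round(0).tolist())
```

```text
[604.09901015 258.96167929 231.66083272] [3.14111689e+00 2.03923390e-04 1.32526433e+00] 2.625
blue [606.2 264.4  34.   16.9  75.9]
mat [605.9 264.5 125.8  41.3  76.2] [240 105] [274 205]
(array([  3.9,   1. , 190.6]), array([ 0.   ,  0.   , -0.001]))
tray edge x far, near, y [[695.0, 19.0], [687.0, 19.0], [437.0, 20.0], [587.0, 122.0], [594.0, -83.0]]
```

Request:
play_rows(
  deltas=[5, 1, 50, 0, 0, 0, 0.7, 5, 1, 100, 0, 0, 0, 0.7, 5, 1, 130, 0, 0, 0, 0.7, 5, 1, 150, 0, 0, 0, 0.7, 5, 1, 165, 0, 0, 0, 0.7, 5, 1, 180, 0, 0, 0, 0.7, 5, 1, 190, 0, 0, 0, 0.7, 5, 1, 190, 0, 0, 0, 0.7],
)

```text
clock: 3.72
eef_pos: [605.8, 264.6, 40.8]
tool_rot: [-3.141, 0.001, 1.327]
force: [0.8, -0.5, 0.6]
width: 59.8
gripper_force: 0.0
```

Run:
```python
from h import *
s=read_state(); print(s['eef_pos'],s['tool_rot'],s['clock'],s['force'])
im,c=shot('wrist','w2')
```

```text
[605.81211    264.60809618  40.82556177] [-3.14098592e+00  5.90891769e-04  1.32680361e+00] 3.725 [ 0.82361591 -0.4634046   0.59236222]
```

View pics/w2.png

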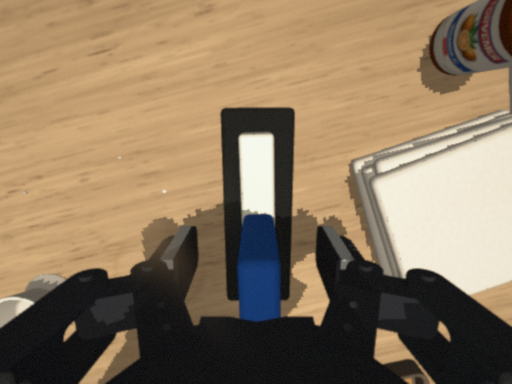

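The handle at (259,265) sits centred between the fingers, with the head aligned along the mat. I'll close now.

Request:
play_rows(
  deltas=[0, 0, 0, 0, 0, 0, 0, 0, 0, 0, 0, 0, 0, 0, 0, 0, 0, 0, 0, 0, 0, 0, 0, 0, 0, 0, 0, 0, 0, 0, 0, 0, 0, 0, 0, 0, 0, 0, 0, 0, 0, 0],
)

```text
clock: 4.53
eef_pos: [606.5, 264.9, 41.9]
tool_rot: [3.141, -0.001, 1.327]
force: [-0.2, -0.5, 6.3]
width: 15.3
gripper_force: 59.0
```

Run:
```python
from h import *
s=read_state(); print(s['eef_pos'],s['tool_rot'],s['clock'],s['force'],s['torque'],s['width'],s['gripper_force'])
im,c=shot('wrist','w3')
H,S,V=hsv(im)
for b in blobs((V<50),300,(200,90,310,300))[:1]: print('mat',rect(c,b,6))
for b in blobs((S<40)&(V>180),300,(225,120,290,300))[:1]: print('head',rect(c,b,34),b.reshape(-1,2).min(0),b.reshape(-1,2).max(0))
```

```text
[606.51837587 264.93176775  41.93429431] [ 3.14076376e+00 -5.62491635e-04  1.32671675e+00] 4.525 [-0.18053135 -0.52887039  6.31655911] [-0.06752765  0.14135656 -0.03495919] 15.253407062409607 59.01070296764374
mat [605.  265.9 127.   75.4  76. ]
head [613.  294.1  43.2  16.8  76.8] [239 135] [272 216]
```

Request:
play_rows(
  deltas=[0, 0, -30, 0, 0, 0, 0, 0, 0, -80, 0, 0, 0, 0, -22, 12, -90, 0, 0, -0.03, 0, -63, 33, -90, 0, 0, -0.07, 0, -103, 54, -90, 0, 0, -0.12, 0, -143, 75, -90, 0, 0, -0.16, 0, -183, 96, -90, 0, 0, -0.21, 0, -212, 110, -90, 0, 0, -0.24, 0, -223, 116, -90, 0, 0, -0.255, 0, -223, 116, -90, 0, 0, -0.255, 0],
)

```text
clock: 5.82
eef_pos: [664.4, 20.3, 130.7]
tool_rot: [-3.141, -0.001, 1.581]
force: [0.3, 0.7, -0.8]
width: 15.4
gripper_force: 58.5
```

Request:
play_rows(
  deltas=[0, 0, 0, 0, 0, 0, 0, 0, 0, 0, 0, 0, 0, 0],
)

```text
clock: 6.08
eef_pos: [664.5, 22.8, 131.4]
tool_rot: [-3.142, -0.001, 1.584]
force: [-0.4, 0.4, -2.1]
width: 15.5
gripper_force: 58.5
```

Run:
```python
from h import *
s=read_state(); print(s['eef_pos'],s['tool_rot'],s['clock'],s['force'],s['torque'],s['width'],s['gripper_force'],s['qpos'])
im,c=shot('wrist','w4'); im,c=shot('top','t4')
```

```text
[664.50323536  22.75734895 131.43078096] [-3.14156694e+00 -1.09720471e-03  1.58447760e+00] 6.075 [-0.42461092  0.37727397 -2.09249278] [-0.00581146  0.03645755 -0.00936339] 15.536685076472217 58.500226736068726 [ 0.12429745  0.78058872 -0.35164026  1.55520075  0.32304727  0.86356658
 -0.33117219]
```

View pics/w4.png

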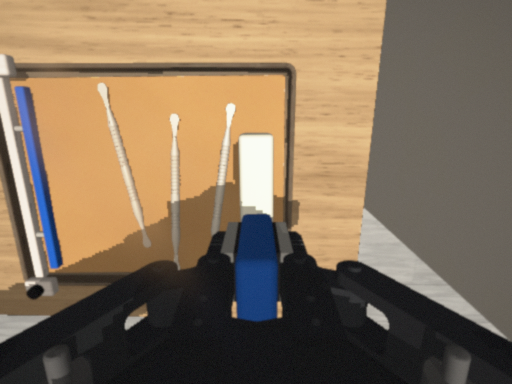

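The wrist view shows the rake head at (257,175) between the rightmost pusher, with its tip at (231,107), and the far rim at x=291. The bar is at left, from (22,90) to (55,265).

Run:
```python
from h import *
im=cv2.imread('pics/w4.png')[:,:,::-1].copy(); c=camera_info('wrist'); H,S,V=hsv(im)
b=blobs((H>105)&(H<130)&(S>120),100,(0,60,80,290))[0]
print('bar',rect(c,b,14)); q=ray(c,b.reshape(-1,2),14)
for y in(0,30,60,90):
    k=abs(q[:,1]-y)<5; print(y,q[k,0].min().round(1),q[k,0].max().round(1))
print('tips',ray(c,[[231,107],[214,230],[174,119],[102,88],[146,244]],8).round(1).tolist())
print('far wall inside top',ray(c,[[286,80],[287,210]],15).round(1).tolist())
print('side wall inside',ray(c,[[150,76]],15).round(1), ray(c,[[150,279]],15).round(1))
```

```text
bar [468.   17.8 166.9  11.6 -89. ]
0 462.9 474.0
30 462.5 470.8
60 462.5 468.7
90 462.4 468.2
tips [[641.0, 87.5], [623.6, -27.2], [591.1, 76.7], [531.3, 101.7], [556.7, -42.8]]
far wall inside top [[687.1, 109.5], [692.4, -3.5]]
side wall inside [[575.3 111.1]] [[560.3 -77. ]]
```

Request:
play_rows(
  deltas=[-2, 0, 30, 0, 0, 0, 0, -4, 0, 60, 0, 0, 0, 0, -4, 0, 78, 0, 0, 0, 0, -4, 0, 86, 0, 0, 0, 0, -4, 0, 90, 0, 0, 0, 0, -4, 0, 90, 0, 0, 0, 0],
)

```text
clock: 6.92
eef_pos: [665.3, 16.6, 41.9]
tool_rot: [3.141, -0.0, 1.582]
force: [-0.2, 0.1, -2.5]
width: 15.1
gripper_force: 58.6
```

Request:
play_rows(
  deltas=[0, 0, 1, 0, 0, 0, 0, 0, 0, 1, 0, 0, 0, 0],
)

```text
clock: 7.18
eef_pos: [665.1, 16.3, 40.8]
tool_rot: [3.141, 0.0, 1.582]
force: [0.1, -0.8, -1.0]
width: 14.9
gripper_force: 58.6
```

Request:
play_rows(
  deltas=[0, 0, 1, 0, 0, 0, 0, 0, 0, 1, 0, 0, 0, 0],
)

```text
clock: 7.42
eef_pos: [665.2, 16.3, 40.4]
tool_rot: [3.141, 0.0, 1.582]
force: [-1.5, -1.3, 5.2]
width: 15.5
gripper_force: 59.4
```

Request:
play_rows(
  deltas=[0, 0, 0.5, 0, 0, 0, 0, 0, 0, 0.5, 0, 0, 0, 0],
)

```text
clock: 7.68
eef_pos: [665.3, 16.4, 40.4]
tool_rot: [3.14, 0.0, 1.582]
force: [-3.1, -0.8, 9.0]
width: 15.5
gripper_force: 60.2
```

Request:
play_rows(
  deltas=[0, -4, -0.5, 0, 0, 0, 0, 0, -10, -0.5, 0, 0, 0, 0, 0, -16, -0.5, 0, 0, 0, 0, 0, -22, -0.5, 0, 0, 0, 0, 0, -28, -0.5, 0, 0, 0, 0, 0, -34, -0.5, 0, 0, 0, 0, 0, -40, -0.5, 0, 0, 0, 0, 0, -46, -0.5, 0, 0, 0, 0, 0, -50, -0.5, 0, 0, 0, 0, 0, -50, -0.5, 0, 0, 0, 0],
)

```text
clock: 8.93
eef_pos: [616.2, 16.1, 40.4]
tool_rot: [3.138, -0.0, 1.582]
force: [2.9, 0.3, 7.2]
width: 15.5
gripper_force: 59.7
```

Run:
```python
from h import *
shot('scene'); im,c=shot('scene'); cv2.imwrite('pics/s5.png',cv2.resize(im[120:270,230:430,::-1],None,fx=3,fy=3))
```

```text
(no output)
```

View pics/s5.png

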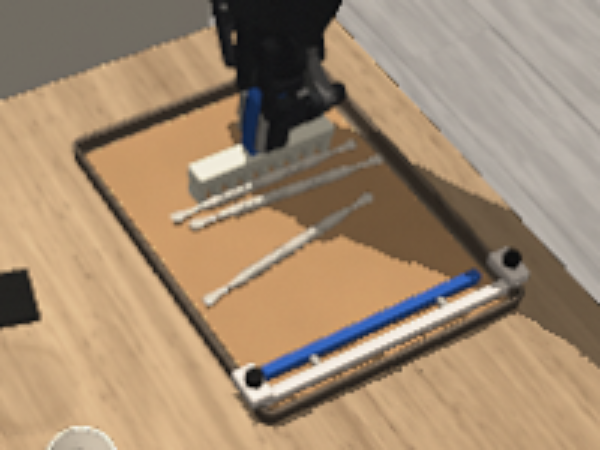

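The rake lies flat along the first pusher and the second is being gathered, while the third still lies tilted ahead. I'll continue the draw.

Request:
play_rows(
  deltas=[0, -4, -0.3, 0, 0, 0, 0, 0, -10, -0.3, 0, 0, 0, 0, 0, -16, -0.3, 0, 0, 0, 0, 0, -22, -0.3, 0, 0, 0, 0, 0, -28, -0.3, 0, 0, 0, 0, 0, -34, -0.3, 0, 0, 0, 0, 0, -40, -0.3, 0, 0, 0, 0, 0, -46, -0.3, 0, 0, 0, 0, 0, -52, -0.3, 0, 0, 0, 0, 0, -56, -0.3, 0, 0, 0, 0],
)

```text
clock: 10.28
eef_pos: [560.1, 15.5, 40.4]
tool_rot: [3.138, -0.001, 1.582]
force: [4.4, 1.2, 6.8]
width: 15.3
gripper_force: 59.7
```

Request:
play_rows(
  deltas=[0, -4, 0, 0, 0, 0, 0, 0, -8, 0, 0, 0, 0, 0, 0, -13, 0, 0, 0, 0, 0, 0, -18, 0, 0, 0, 0, 0, 0, -23, 0, 0, 0, 0, 0, 0, -28, 0, 0, 0, 0, 0, 0, -33, 0, 0, 0, 0, 0, 0, -37, 0, 0, 0, 0, 0, 0, -40, 0, 0, 0, 0, 0, 0, -40, 0, 0, 0, 0, 0],
)

```text
clock: 11.52
eef_pos: [520.0, 15.1, 40.4]
tool_rot: [3.138, -0.001, 1.582]
force: [3.9, 0.6, 6.6]
width: 15.6
gripper_force: 59.9
```

Run:
```python
from h import *
s=read_state(); print(s['eef_pos'],s['tool_rot'],s['force'],s['torque'])
im,c=shot('scene'); cv2.imwrite('pics/s6.png',cv2.resize(im[150:270,280:430,::-1],None,fx=4,fy=4))
```

```text
[520.02376361  15.07797788  40.38569549] [ 3.13837878e+00 -5.99176223e-04  1.58187185e+00] [3.8551761  0.64146943 6.56451569] [-0.05551648 -0.95850241  0.04418967]
```

View pics/s6.png

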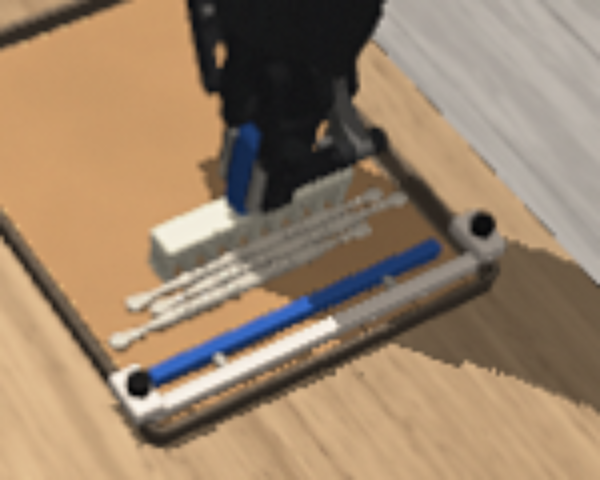

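The three rods now lie nearly parallel just ahead of the rake, about 15–20 mm from the bar. I'll lighten the floor load and approach slowly.

Request:
play_rows(
  deltas=[0, -2, -0.3, 0, 0, 0, 0, 0, -4, -0.6, 0, 0, 0, 0, 0, -6, -0.6, 0, 0, 0, 0, 0, -8, -0.6, 0, 0, 0, 0, 0, -10, -0.6, 0, 0, 0, 0, 0, -12, -0.6, 0, 0, 0, 0, 0, -12, -0.6, 0, 0, 0, 0],
)

```text
clock: 12.45
eef_pos: [506.9, 14.7, 40.4]
tool_rot: [3.141, -0.0, 1.582]
force: [4.4, -0.1, 6.2]
width: 15.3
gripper_force: 59.6
```

Request:
play_rows(
  deltas=[0, -1, 0, 0, 0, 0, 0, 0, -2, 0, 0, 0, 0, 0, 0, -3, 0, 0, 0, 0, 0, 0, -3, 0, 0, 0, 0, 0],
)

```text
clock: 12.95
eef_pos: [504.2, 14.6, 40.4]
tool_rot: [3.141, -0.0, 1.582]
force: [3.6, 0.1, 5.2]
width: 15.6
gripper_force: 59.6
```

Request:
play_rows(
  deltas=[0, -0.5, -0.5, 0, 0, 0, 0, 0, -1, -0.5, 0, 0, 0, 0, 0, -1, -0.5, 0, 0, 0, 0],
)

```text
clock: 13.32
eef_pos: [501.8, 14.4, 40.4]
tool_rot: [-3.14, 0.0, 1.582]
force: [1.9, 0.1, 0.8]
width: 15.4
gripper_force: 59.1
```

Request:
play_rows(
  deltas=[0, -0.5, 0, 0, 0, 0, 0, 0, -1, 0, 0, 0, 0, 0, 0, -1, 0, 0, 0, 0, 0],
)

```text
clock: 13.7
eef_pos: [501.0, 14.4, 40.4]
tool_rot: [-3.14, 0.0, 1.582]
force: [0.9, 0.4, -1.5]
width: 15.2
gripper_force: 58.6
```

Request:
play_rows(
  deltas=[0, -0.5, 0, 0, 0, 0, 0, 0, -1, 0, 0, 0, 0, 0, 0, -1, 0, 0, 0, 0, 0],
)

```text
clock: 14.08
eef_pos: [500.7, 14.4, 40.7]
tool_rot: [-3.141, 0.0, 1.582]
force: [2.3, 0.1, -2.5]
width: 15.3
gripper_force: 58.5
```

Request:
play_rows(
  deltas=[0, -0.5, 0.3, 0, 0, 0, 0, 0, -0.5, 0.3, 0, 0, 0, 0],
)

```text
clock: 14.32
eef_pos: [500.6, 14.5, 40.5]
tool_rot: [3.141, 0.0, 1.582]
force: [1.0, -1.3, -1.7]
width: 15.2
gripper_force: 58.5
```

Request:
play_rows(
  deltas=[0, -0.5, 0, 0, 0, 0, 0, 0, -0.5, 0, 0, 0, 0, 0],
)

```text
clock: 14.58
eef_pos: [500.2, 14.5, 40.5]
tool_rot: [3.141, -0.0, 1.582]
force: [3.0, -0.4, -1.5]
width: 15.3
gripper_force: 58.5
```

Run:
```python
from h import *
s=read_state(); print(s['eef_pos'],s['force'],s['torque'])
im,c=shot('scene'); cv2.imwrite('pics/s7.png',cv2.resize(im[170:270,290:420,::-1],None,fx=6,fy=6,interpolation=cv2.INTER_CUBIC))
```

```text
[500.22983578  14.49875984  40.5056505 ] [ 2.98806288 -0.43928285 -1.45984269] [-0.24800927 -0.69695897 -0.09295529]
```

View pics/s7.png

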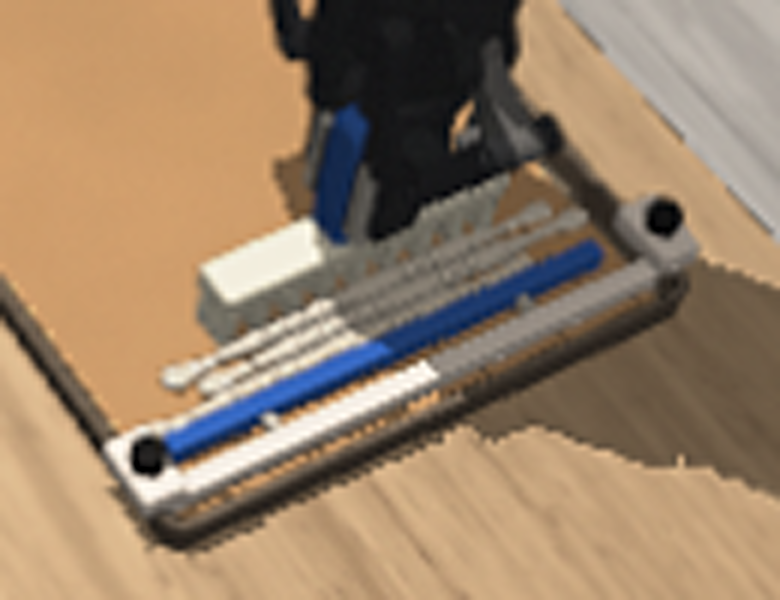

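All three rods are packed parallel against the bar. I'll raise the press to about 6 N in small steps.

Request:
play_rows(
  deltas=[0, -0.5, 0.2, 0, 0, 0, 0, 0, -0.5, 0.2, 0, 0, 0, 0],
)

```text
clock: 14.88
eef_pos: [500.0, 14.5, 40.4]
tool_rot: [3.14, -0.0, 1.582]
force: [3.9, -1.4, -0.3]
width: 15.5
gripper_force: 58.6
```

Request:
play_rows(
  deltas=[0, -0.5, 0.2, 0, 0, 0, 0, 0, -0.5, 0.2, 0, 0, 0, 0],
)

```text
clock: 15.12
eef_pos: [499.9, 14.5, 40.4]
tool_rot: [3.139, -0.0, 1.582]
force: [5.2, -1.4, 1.6]
width: 15.1
gripper_force: 58.9
```

Request:
play_rows(
  deltas=[0, -0.5, 0, 0, 0, 0, 0, 0, -0.5, 0, 0, 0, 0, 0],
)

```text
clock: 15.38
eef_pos: [499.6, 14.5, 40.4]
tool_rot: [3.139, -0.0, 1.582]
force: [5.1, -1.7, 0.6]
width: 15.2
gripper_force: 58.8
```

Request:
play_rows(
  deltas=[0, -0.7, 0, 0, 0, 0, 0, 0, -0.7, 0, 0, 0, 0, 0],
)

```text
clock: 15.62
eef_pos: [499.2, 14.5, 40.4]
tool_rot: [3.139, -0.0, 1.581]
force: [6.8, -2.1, 0.7]
width: 15.3
gripper_force: 58.7
```

Request:
play_rows(
  deltas=[0, -0.3, 0, 0, 0, 0, 0, 0, -0.3, 0, 0, 0, 0, 0, 0, -0.3, 0, 0, 0, 0, 0],
)

```text
clock: 16.0
eef_pos: [499.1, 14.5, 40.4]
tool_rot: [3.138, -0.0, 1.581]
force: [6.1, -2.7, -0.3]
width: 15.6
gripper_force: 58.7
```

Request:
play_rows(
  deltas=[0, 0, 0, 0, 0, 0, 0, 0, 0, 0, 0, 0, 0, 0, 0, 0, 0, 0, 0, 0, 0, 0, 0, 0, 0, 0, 0, 0],
)

```text
clock: 16.5
eef_pos: [499.1, 14.5, 40.4]
tool_rot: [3.138, -0.0, 1.581]
force: [5.8, -2.2, 0.7]
width: 15.4
gripper_force: 58.7
```

Request:
play_rows(
  deltas=[0, 0, 0, 0, 0, 0, 0, 0, 0, 0, 0, 0, 0, 0, 0, 0, 0, 0, 0, 0, 0, 0, 0, 0, 0, 0, 0, 0],
)

```text
clock: 17.0
eef_pos: [499.1, 14.5, 40.4]
tool_rot: [3.138, -0.0, 1.581]
force: [5.3, -2.5, -0.8]
width: 15.1
gripper_force: 58.7
```

Request:
play_rows(
  deltas=[0, -0.4, 0, 0, 0, 0, 0, 0, -0.4, 0, 0, 0, 0, 0, 0, -0.4, 0, 0, 0, 0, 0, 0, -0.4, 0, 0, 0, 0, 0],
)

```text
clock: 17.5
eef_pos: [498.9, 14.5, 40.4]
tool_rot: [3.138, -0.0, 1.581]
force: [6.3, -2.3, -0.6]
width: 15.4
gripper_force: 58.7
```

Request:
play_rows(
  deltas=[0, 0, 0, 0, 0, 0, 0, 0, 0, 0, 0, 0, 0, 0, 0, 0, 0, 0, 0, 0, 0, 0, 0, 0, 0, 0, 0, 0, 0, 0, 0, 0, 0, 0, 0, 0, 0, 0, 0, 0, 0, 0],
)

```text
clock: 18.25
eef_pos: [498.9, 14.5, 40.4]
tool_rot: [3.138, -0.0, 1.581]
force: [7.7, -1.7, -0.8]
width: 15.3
gripper_force: 58.7
```

Held at about 6–7 N for over 2 s. I'll ease off slowly so the spring doesn't throw the row.

Request:
play_rows(
  deltas=[0, 0.5, 0, 0, 0, 0, 0, 0, 1, 0, 0, 0, 0, 0, 0, 1.5, 0, 0, 0, 0, 0, 0, 2, 0, 0, 0, 0, 0, 0, 2.5, 0, 0, 0, 0, 0, 0, 3, 0, 0, 0, 0, 0, 0, 3.5, 0, 0, 0, 0, 0, 0, 4, 0, 0, 0, 0, 0, 0, 4.5, 0, 0, 0, 0, 0, 0, 5, 0, 0, 0, 0, 0],
)

```text
clock: 19.5
eef_pos: [499.4, 14.5, 40.4]
tool_rot: [-3.137, 0.001, 1.582]
force: [-1.9, -0.7, 12.4]
width: 15.2
gripper_force: 60.6
```

Request:
play_rows(
  deltas=[0, 1, 0, 0, 0, 0, 0, 0, 2, 0, 0, 0, 0, 0, 0, 4, 0, 0, 0, 0, 0, 0, 7, -2, 0, 0, 0, 0, 0, 10, -5, 0, 0, 0, 0, 0, 12, -15, 0, 0, 0, 0, 0, 12, -40, 0, 0, 0, 0, 0, 12, -80, 0, 0, 0, 0, 0, 12, -90, 0, 0, 0, 0, 0, 12, -90, 0, 0, 0, 0],
)

```text
clock: 20.75
eef_pos: [514.0, 14.5, 130.4]
tool_rot: [3.141, 0.0, 1.581]
force: [-0.9, 0.4, -2.0]
width: 15.6
gripper_force: 59.0
```

Run:
```python
from h import *
s=read_state(); print(s['eef_pos'],s['tool_rot'],s['force'],s['clock'])
im,c=shot('scene'); cv2.imwrite('pics/s8.png',cv2.resize(im[170:270,290:420,::-1],None,fx=6,fy=6,interpolation=cv2.INTER_CUBIC))
print(delta([606.2,264.3,131],1.3267), delta([606.2,264.3,131],1.3267)[0]/7)
```

```text
[514.02128425  14.50309234 130.41267016] [3.14078091e+00 1.19692249e-04 1.58145429e+00] [-0.8502296   0.37546514 -1.98443658] 20.75
(array([248.9,  95.5,  -1.6]), array([-0.001,  0.   ,  0.255])) [35.55714286 13.64285714 -0.22857143]
```

View pics/s8.png

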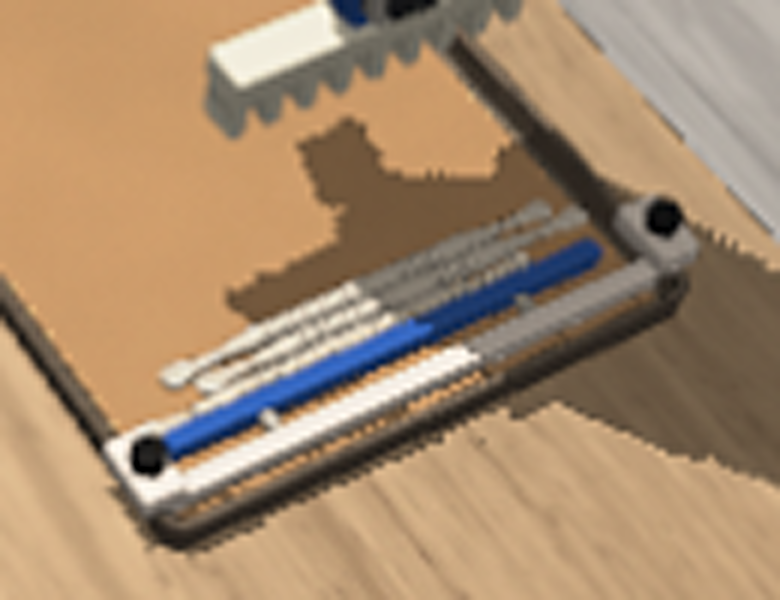

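The row lies tight, straight and parallel along the bar, and the rake is clear above it. Now I'll take the rake back to the mat.

Request:
play_rows(
  deltas=[25, 10, 0, 0, 0, 0.025, 0, 62, 24, 0, 0, 0, 0.06, 0, 100, 38, 0, 0, 0, 0.1, 0, 137, 52, 0, 0, 0, 0.14, 0, 174, 67, 0, 0, 0, 0.18, 0, 212, 81, 0, 0, 0, 0.22, 0, 236, 90, 0, 0, 0, 0.24, 0, 249, 95, 0, 0, 0, 0.255, 0, 249, 95, 0, 0, 0, 0.255, 0, 249, 95, 0, 0, 0, 0.255, 0],
)

```text
clock: 22.05
eef_pos: [605.8, 262.6, 129.4]
tool_rot: [-3.141, 0.002, 1.326]
force: [0.1, -0.8, -2.0]
width: 15.6
gripper_force: 58.8
```

Request:
play_rows(
  deltas=[0, 0, 0, 0, 0, 0, 0, 0, 0, 0, 0, 0, 0, 0],
)

```text
clock: 22.3
eef_pos: [606.3, 263.8, 130.2]
tool_rot: [3.141, 0.0, 1.326]
force: [0.4, 0.3, -1.8]
width: 15.4
gripper_force: 58.8
```

Run:
```python
from h import *
s=read_state(); print(s['eef_pos'],s['tool_rot'],s['force'],s['clock'],delta([606,264.7,131],1.3267))
im,c=shot('wrist','w9'); 
for f in('w3','w4','w9'):
    i=cv2.imread(f'pics/{f}.png')[:,:,::-1]; H,S,V=hsv(np.ascontiguousarray(i))
    for n,m in(('head',(S<40)&(V>150)),('hand',(H>105)&(H<130)&(S>120))):
        b=blobs(m,300,(225,120,300,340))[0].reshape(-1,2); print(f,n,b.min(0),b.max(0),np.round(cv2.minAreaRect(b)[2],1))
H,S,V=hsv(im)
for b in blobs((V<50),300,(200,50,320,215))[:2]: print('mat',rect(c,b,6),b.reshape(-1,2).min(0),b.reshape(-1,2).max(0))
```

```text
[606.31886796 263.77776381 130.23565777] [3.14135612e+00 2.84843118e-04 1.32573908e+00] [ 0.38810757  0.33740249 -1.75381933] 22.3 (array([ 0.8, -0.5, -0.8]), array([ 0.   ,  0.   , -0.001]))
w3 head [239 134] [272 217] 90.0
w3 hand [235 215] [277 321] 90.0
w4 head [240 134] [272 216] 90.0
w4 hand [235 215] [277 321] 90.0
w9 head [239 135] [272 216] 90.0
w9 hand [235 215] [277 322] 90.0
mat [609.6 279.5  97.6  41.6  75.9] [233 108] [279 214]
```

View pics/w9.png

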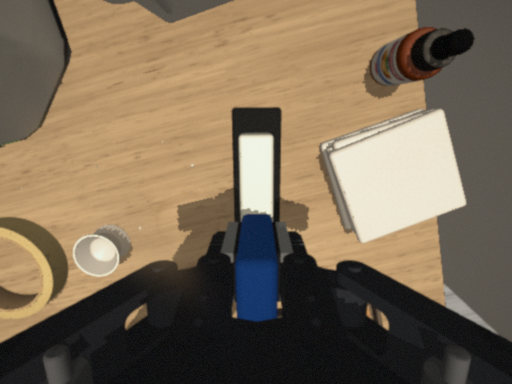

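The rake did not slip in the grip: the head and handle pixels match those from before. It is above the mat, at (257,160), so I'll lower it.

Request:
play_rows(
  deltas=[1, -0.5, 30, 0, 0, 0, 0, 1, -0.5, 60, 0, 0, 0, 0, 1, -0.5, 76, 0, 0, 0, 0, 1, -0.5, 83, 0, 0, 0, 0, 1, -0.5, 86, 0, 0, 0, 0, 1, -0.5, 86.5, 0, 0, 0, 0, 1, -0.5, 86.5, 0, 0, 0, 0],
)

```text
clock: 23.22
eef_pos: [606.5, 266.1, 44.3]
tool_rot: [3.141, -0.001, 1.327]
force: [-0.1, 0.3, -1.3]
width: 15.4
gripper_force: 58.8
```

Request:
play_rows(
  deltas=[0, 0, 0.5, 0, 0, 0, 0, 0, 0, 1, 0, 0, 0, 0, 0, 0, 1, 0, 0, 0, 0],
)

```text
clock: 23.6
eef_pos: [605.9, 265.8, 42.5]
tool_rot: [3.142, 0.0, 1.327]
force: [0.5, -0.2, -1.2]
width: 15.4
gripper_force: 58.8
```

Request:
play_rows(
  deltas=[0, 0, 0.5, 0, 0, 0, 0, 0, 0, 0.5, 0, 0, 0, 0],
)

```text
clock: 23.85
eef_pos: [605.9, 265.8, 42.0]
tool_rot: [3.142, -0.0, 1.327]
force: [-0.5, -1.1, -2.0]
width: 15.3
gripper_force: 58.9
```

Request:
play_rows(
  deltas=[-1, 0, 0.3, 0, 0, 0, 0, -1, 0, 0.3, 0, 0, 0, 0],
)

```text
clock: 24.1
eef_pos: [605.9, 265.2, 42.0]
tool_rot: [3.141, -0.001, 1.327]
force: [0.3, 0.9, -0.7]
width: 15.6
gripper_force: 59.0
```

Request:
play_rows(
  deltas=[0, 0, 0.5, 0, 0, 0, 0, 0, 0, 0.5, 0, 0, 0, 0],
)

```text
clock: 24.35
eef_pos: [605.9, 265.2, 41.9]
tool_rot: [3.141, -0.001, 1.327]
force: [-1.4, 0.7, 5.3]
width: 15.1
gripper_force: 59.8
```

Firm contact on the mat. I'll release gently and retreat straight up.

Request:
play_rows(
  deltas=[0, 0, -0.2, 0, 0, 0, 0.1, 0, 0, -0.2, 0, 0, 0, 0.25, 0, 0, -0.2, 0, 0, 0, 0.4, 0, 0, -0.2, 0, 0, 0, 0.6, 0, 0, -0.2, 0, 0, 0, 0.7, 0, 0, -0.2, 0, 0, 0, 0.7, 0, 0, -0.2, 0, 0, 0, 0.7],
)

```text
clock: 25.22
eef_pos: [605.7, 264.8, 41.4]
tool_rot: [-3.142, 0.0, 1.327]
force: [-0.1, -0.8, -0.3]
width: 59.3
gripper_force: 0.0
```

Request:
play_rows(
  deltas=[0, 0, -15, 0, 0, 0, 0.7, 0, 0, -45, 0, 0, 0, 0.7, 0, 0, -90, 0, 0, 0, 0.7, 0, 0, -140, 0, 0, 0, 0.7, 0, 0, -180, 0, 0, 0, 0.7, 0, 0, -190, 0, 0, 0, 0.7, 0, 0, -190, 0, 0, 0, 0.7],
)

```text
clock: 26.1
eef_pos: [605.8, 264.9, 232.4]
tool_rot: [3.14, -0.001, 1.327]
force: [0.1, -0.6, -0.3]
width: 60.2
gripper_force: 0.0
```

Run:
```python
from h import *
s=read_state(); print(s['eef_pos'],s['force'],s['width'],s['clock'])
im,c=shot('wrist'); H,S,V=hsv(im)
print('blue',rect(c,blobs((H>105)&(H<130)&(S>120),50)[0],88))
for b in blobs(V<50,300,(225,90,295,225)): print('mat',rect(c,b,6))
im,c=shot('scene'); cv2.imwrite('pics/s10.png',cv2.resize(im[130:300,130:430,::-1],None,fx=2.5,fy=2.5))
```

```text
[605.80667991 264.89253795 232.37431313] [ 0.09181687 -0.62693035 -0.28758561] 60.16222092840321 26.1
blue [604.6 265.   34.5  17.   76.4]
mat [605.9 265.2 125.7  40.6  76. ]
```

View pics/s10.png

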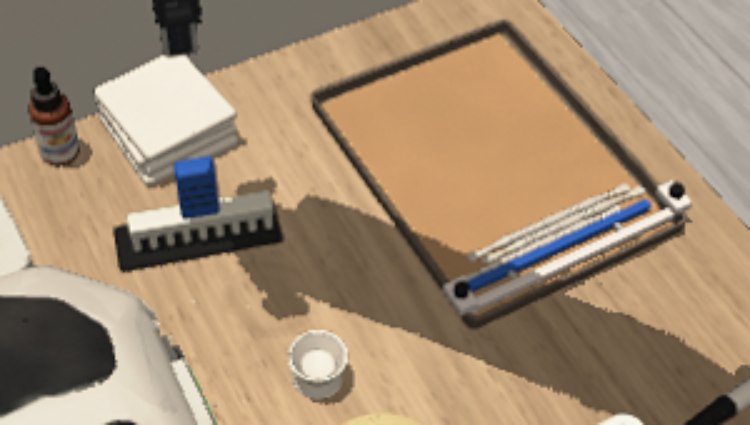

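The rake stands upright on its mat, the row is in order against the bar, and the dropper and cup have not moved.

```bash
python3 -c "
from cell import *
print(finish_job())"
```

```text
the job is handed in; nothing more can be done
None
```

The job is handed in at 26 s: the three pushers lie parallel and side by side against the bar after a hold of about 6–7 N (7.7 N peak reading), and the rake stands upright on its mat to within about 2 mm of where it stood, with the dropper and cup undisturbed.

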